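# Make up two wheeling-machine roller kits

## Task

Make up the two roller kits for the wheeling machine from the parts standing in the middle of the bench: the straight steel roller and the green knob go in the blue tray, the orange roller and the red axle block in the yellow tray. In each tray the roller stands upright in the cell with the black floor and the other part stands upright, as it stood on the bench, in the bare-floored cell, all flat on the tray floor and let go. Leave the brass-hubbed barrel roller and the bare aluminium block where they stand.

Things in the scene. Friction and masses are not known exactly. Their poses are not given: they have to be found in the camera images.
- blue_tray: Blue plastic tray, fixed to the bench, 172 x 92 mm (x by y), walls and floor 4 mm thick, rim 10 mm above the bench. Origin: centre of the underside, on the bench; x along the tray, z up. A cross wall parts it into two open cells: the roller cell with the black rubber floor, 84 x 84 mm, centre at x = -40 mm, y = 0, and the hardware cell with the bare blue floor, 76 x 84 mm, centre at x = +44 mm, y = 0. The floor is 4 mm above the bench.
- yellow_tray: Yellow plastic tray, fixed to the bench, 172 x 92 mm (x by y), walls and floor 4 mm thick, rim 10 mm above the bench. Origin: centre of the underside, on the bench; x along the tray, z up. A cross wall parts it into two open cells: the roller cell with the black rubber floor, 84 x 84 mm, centre at x = -40 mm, y = 0, and the hardware cell with the bare yellow floor, 76 x 84 mm, centre at x = +44 mm, y = 0. The floor is 4 mm above the bench.
- steel_roller_center (a point): Straight-sided bright steel roller with a wide black bore on top. It stands on its flat end on the bench, 54 mm diameter, 56 mm tall. The point is its centre, 28 mm above its foot; z along its axis, upward. 0.6 kg.
- orange_roller_center (a point): Straight-sided orange roller with a steel hub. It stands on its flat end on the bench, 54 mm diameter, 56 mm tall. The point is its centre, 28 mm above its foot; z along its axis, upward. 0.3 kg.
- crowned_roller_center (a point): Barrel-shaped bright steel roller with a brass hub, 54 mm at its middle and 38 mm at its ends; belongs to no kit. It stands on its flat end on the bench, 54 mm diameter, 56 mm tall. The point is its centre, 28 mm above its foot; z along its axis, upward. 0.5 kg.
- green_knob_center (a point): Round green clamp knob with thin black ribs, 40 mm diameter, 34 mm tall, standing on the bench. The point is its centre, 17 mm above its underside; z along its axis, upward. 80 g.
- red_block_center (a point): Red painted axle block, 60 x 36 x 40 mm (x, y, z) with two dark screws on top and a shaft hole showing on its 60 mm sides; it stands on the bench. The point is its centre, 20 mm above its underside; x along its 60 mm length. 0.22 kg.
- bare_block_center (a point): Unpainted aluminium axle block; belongs to no kit. 60 x 36 x 40 mm (x, y, z) with two dark screws on top and a shaft hole showing on its 60 mm sides; it stands on the bench. The point is its centre, 20 mm above its underside; x along its 60 mm length. 0.22 kg.
Things that resemble listed ones, but are neither listed nor needed, are in the scene too. Of the things like the part that bears red_block_center, leave any that is purple; of the rest the smaller one is meant.

How it is judged:
By the outcome, as a careful person would: the job done as asked, in the order asked, and still so for the second after the job is handed in, with the robot touching nothing.
It also fails if it takes over 99 s, if anything falls off the work surface, if the arm or the gripper's body presses on something with over 40 N, if the wrist force passes 120 N, or if a joint passes its speed limit or range.

## Robot

A 6-joint arm with a two-finger parallel gripper is mounted at the origin on the work surface. World frame = base frame: x ahead of the robot, y to its left, z up, the work surface at z = 0. Lengths are in m, angles in degrees, forces in N, time in s.
With the tool pointing down it reaches from about 0.375 to 0.75 m from the base axis. Payload 9 kg.
Tool frame: the origin (TCP) lies midway between the tips of the shut fingers; the grasp point (between the pads) lies arm.tcp_to_grasp behind it (arm.tcp_to_grasp is the distance from the TCP to the grasp point, in m); z points along the fingers, y is the direction in which the jaws open and shut (so a half turn about z gives the same grasp; the last joint's range is limited). The gripper opens to 85 mm and grips with 20 to 120 N. Pads are 22 mm wide; open, the fingers measure 114 mm over their backs; the gripper's body (76 mm by 85 mm) begins 54 mm behind the grasp point. The pads swing forward as they close: fully open they stand 13 mm farther back than shut.
Start: joints at [-76.415, 5.964, 5.575, 89.605, 0, 77.527], TCP at [0.264, -0.539, 0.231] pointing down, gripper open.
Joint ranges: [-171.21, 171.21], [-48.23, 106.86], [-62.78, 66.21], [-105.2, 120.99], [-86.42, 89.51], [-180, 180]. Speed limits (degrees/s): [127.2, 127.2, 147.25, 180, 180, 180].

## Interface

Orientations are given as [roll, pitch, yaw] about the fixed x, y, z axes, in that order (R = Rz(yaw) Ry(pitch) Rx(roll)).
In Python, from rig import arm, eoat, viewer, job, spotter, current_time, current_q, current_qd, current_joint_torque, current_ee_pos, current_eef_rot, current_wrist_force, current_wrist_torque, current_opening gives the robot as it stands. The module is installed in compiled form; this text tells all that it offers. Calls block until the motion is done:
- arm.goto(position, orientation): joint-space move of the TCP to a pose.
- arm.movel(position, ori=None, v=0.15, max_force=None): straight line of the TCP; ori=None keeps the orientation; v is the mean speed in m/s. With max_force (N) it stops when the force on the tool has changed by that much, and returns True; else False.
- arm.move_j(angles): joint-space move.
- eoat.ungrasp() and eoat.grasp(effort=None): open the fingers fully, or close them until they stop; effort is the grip in N (None keeps the last).
- arm.sleep(seconds).
- arm.solve_ik(position, orientation): joint angles nearest the present ones, or None.
- viewer.snapshot(name): name is "scene" or "top"; returns a dict with "pixels" (420x560x3 uint8, red, green, blue), "fov_y" (degrees; the focal length in pixels is half the picture's height over the tangent of half this angle, whatever the lens; pixels are square), "cx", "cy" (the principal point, pixels), "R" (3x3) and "t" (3): a world point X has camera coordinates R X + t. Camera axes: x right, y down, z forward; pixel columns grow to the right and rows downward; lengths in m; the calibration is good to about 2 mm. A picture is of the moment at which its call begins. There is no depth.
A pose or a line that the arm cannot do raises arm.IKError and nothing moves.
- job.job_done(): hands the job in, once; it reports no verdict.
Trained networks look in the newest picture that a camera, given by its name, has taken for a name from the list of things; names that differ only in an ending like _2 or _b are one class to them, and where a whole thing is asked for, a point or a joint stands for the part that bears it (a point fixed in the world has none). Each returns a list of dicts, best first, with "p" (0 to 1); they miss things now and then, are a little off and sometimes report something else, mostly with a low value. They report only what shows in the picture. A call takes as long as a camera call. They do not tell look-alikes from the thing itself.
- spotter.look_for(camera, name): "uv" ([column, row] in pixels, amid what is visible of it).
- spotter.mark_of(camera, name): "uv" ([column, row] in pixels: a listed point, or the origin of a listed thing).
Readings, each from a call of its own:
- current_time(): time.
- current_q(): joint angles.
- current_qd(): joint speeds.
- current_joint_torque(): joint torques, N m.
- current_ee_pos(): TCP position.
- current_eef_rot(): TCP orientation.
- current_wrist_force(): force on the tool from outside, world axes, zero at the start.
- current_wrist_torque(): the same for the moment, N m.
- current_opening(): finger opening in m.
Only numpy, scipy, OpenCV 4.12 (cv2) and the standard library are available. Lean on these libraries where they do the work, as an engineer would, in place of code of your own. Each camera call takes 0.05 s, during which the arm holds its last target.

## Working session

There is one attempt and no reset: what is moved stays moved. The work goes in short steps, each a Python script; the robot and the scene stay as the last script left them, time stands still between calls to the robot, and variables do not carry over. Pictures are saved under pics/ and viewed, and the job is handed in when it is done.

```bash
mkdir -p pics; python3 - <<'E'
from rig import *
import cv2
print(current_time(), arm.tcp_to_grasp)
for n in("scene","top"):
    s=viewer.snapshot(n); cv2.imwrite(f"pics/a_{n}.png",s["pixels"][:,:,::-1]); print(n,s["fov_y"],s["cx"],s["cy"],s["R"],s["t"])
    for k in ["blue_tray","yellow_tray","steel_roller_center","orange_roller_center","crowned_roller_center","green_knob_center","red_block_center","bare_block_center"]:
        print(k,[([round(float(x)) for x in d["uv"]],round(float(d["p"]),2)) for d in spotter.mark_of(n,k)])
print(current_time())
E
```

```text
0.0 0.0187
scene 42.22987202319112 276.7848828377862 208.29336920091464 [[-0.24858159  0.9684691  -0.0165771 ]
 [ 0.8088537   0.19813609 -0.55362242]
 [-0.53288168 -0.15102879 -0.8326028 ]] [ 0.16426511 -0.44780342  1.40410747]
blue_tray [([446, 224], 0.97), ([245, 157], 0.56)]
yellow_tray [([161, 175], 0.73)]
steel_roller_center [([332, 244], 0.85)]
orange_roller_center [([362, 170], 0.68)]
crowned_roller_center [([280, 228], 0.93)]
green_knob_center [([244, 156], 0.67)]
red_block_center [([224, 220], 0.86), ([166, 233], 0.78), ([208, 272], 0.72)]
bare_block_center [([302, 158], 0.57)]
top 55.10360285122152 283.35631348492 210.98756380458994 [[ 0.02138864 -0.99939771 -0.02732644]
 [-0.98918051 -0.0171863  -0.14569334]
 [ 0.14513595  0.03014696 -0.98895233]] [0.00388037 0.60224828 0.76978191]
blue_tray [([149, 250], 0.63)]
yellow_tray [([433, 250], 0.57), ([238, 198], 0.41), ([146, 249], 0.23)]
steel_roller_center [([241, 200], 0.58)]
orange_roller_center [([230, 287], 0.67)]
crowned_roller_center [([286, 200], 0.59)]
green_knob_center [([348, 278], 0.54)]
red_block_center [([345, 202], 0.91), ([347, 145], 0.6), ([398, 176], 0.59)]
bare_block_center [([290, 292], 0.95)]
0.9
```

View pics/a_scene.png

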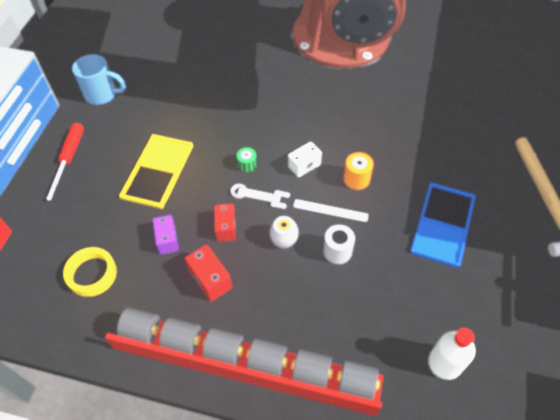

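View pics/a_top.png

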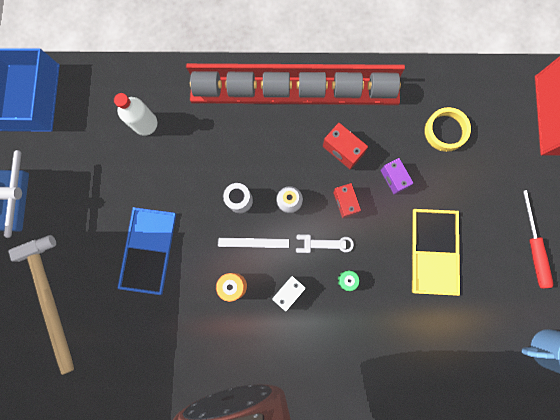

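The scene (420x560) and top views both show three axle blocks besides the bare one: small red (top 346,201; scene 224,221), large red (top 345,145; scene 208,272) and purple (top 397,176; scene 166,233). The one meant is the smaller red one. I'll check that with a crop and a measurement.

```bash
python3 - <<'E'
import cv2,numpy as np
t=cv2.imread("pics/a_top.png"); s=cv2.imread("pics/a_scene.png")
cv2.imwrite("pics/c_top.png",cv2.resize(t[115:315,205:425],None,fx=3,fy=3,interpolation=cv2.INTER_CUBIC)[:600])
a=cv2.resize(t[195:310,110:190],None,fx=5,fy=5,interpolation=cv2.INTER_CUBIC)
b=cv2.resize(t[195:310,400:475],None,fx=5,fy=5,interpolation=cv2.INTER_CUBIC)
cv2.imwrite("pics/c_tr.png",np.hstack([a,b]))
E
```

```text
(no output)
```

View pics/c_top.png

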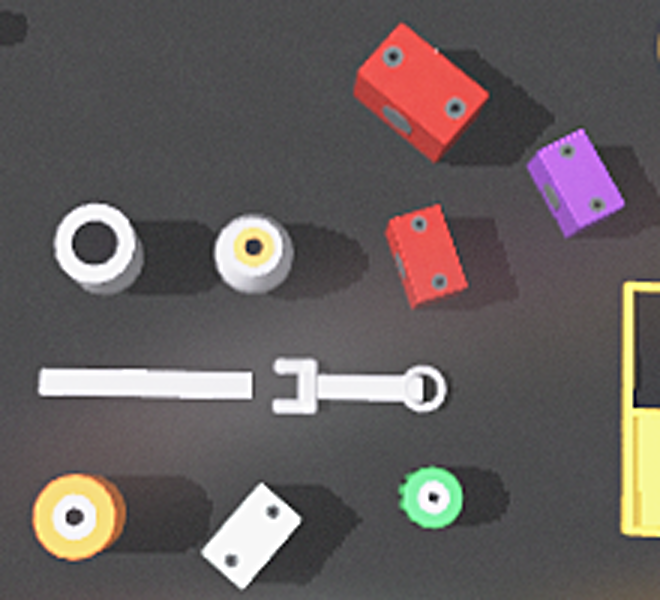

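View pics/c_tr.png

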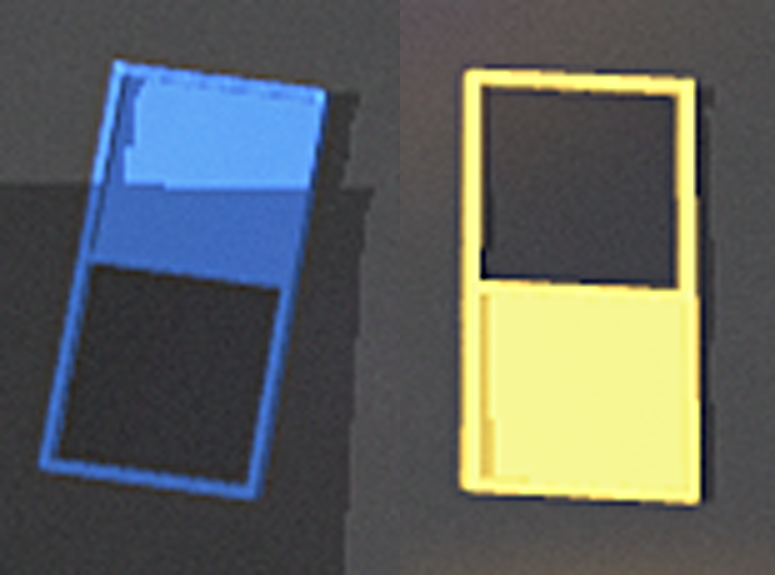

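The top crop (offset 205,115, scale 3) shows the small red block at about (427,256), clearly smaller than the large red at (425,92). It stands about upright, with its long axis near the crop's vertical. In both trays the black cell is visible: blue's is at the near end, yellow's at the far end. Next I'll fit silhouettes in both cameras for the poses.

```bash
cat > fit.py <<'E'
import cv2,numpy as np
from scipy.optimize import minimize
from rig import viewer
def snap():
    return {n:viewer.snapshot(n) for n in("top","scene")}
def proj(s,X):
    X=np.atleast_2d(X); c=X@np.array(s["R"]).T+np.array(s["t"])
    f=s["pixels"].shape[0]/2/np.tan(np.radians(s["fov_y"]/2))
    return c[:,:2]/c[:,2:]*f+[s["cx"],s["cy"]]
def ray(s,uv,z):
    f=s["pixels"].shape[0]/2/np.tan(np.radians(s["fov_y"]/2))
    R=np.array(s["R"]);d=R.T@np.array([(uv[0]-s["cx"])/f,(uv[1]-s["cy"])/f,1]);o=-R.T@np.array(s["t"])
    return (o+d*(z-o[2])/d[2])[:2]
def box(lx,ly,h,z0=0):
    return np.array([[a*lx/2,b*ly/2,z0+c*h] for a in(-1,1) for b in(-1,1) for c in(0,1)])
def cyl(r,h,z0=0):
    t=np.linspace(0,2*np.pi,48,endpoint=False)
    return np.array([[r*np.cos(a),r*np.sin(a),z] for a in t for z in(z0,z0+h)])
def hsvmask(s,kind):
    h=cv2.cvtColor(cv2.GaussianBlur(s["pixels"],(3,3),0),cv2.COLOR_RGB2HSV).astype(int);H,S,V=h[...,0],h[...,1],h[...,2]
    if kind=="red": m=((H<7)|(H>172))&(S>110)&(V>70)
    if kind=="orange": m=(H>=6)&(H<26)&(S>90)&(V>90)
    if kind=="yellow": m=(H>=20)&(H<36)&(S>70)&(V>100)
    if kind=="green": m=(H>45)&(H<90)&(S>80)&(V>50)
    if kind=="blue": m=(H>98)&(H<125)&(S>90)&(V>70)
    if kind=="white": m=(V>110)&(S<60)
    return m.astype(np.uint8)
def comp(m,uv):
    n,l,st,c=cv2.connectedComponentsWithStats(m)
    best=None
    for i in range(1,n):
        if st[i,4]<30: continue
        y,x=np.nonzero(l==i); d=np.min(np.hypot(x-uv[0],y-uv[1]))
        if best is None or d<best[0]: best=(d,i)
    m=(l==best[1]).astype(np.uint8)
    p=cv2.findNonZero(m); out=np.zeros_like(m); cv2.fillConvexPoly(out,cv2.convexHull(p),1); return out
SS=6
def render(s,P,x,y,yaw,off,sz):
    c,n=np.cos(yaw),np.sin(yaw)
    W=np.c_[P[:,0]*c-P[:,1]*n+x,P[:,0]*n+P[:,1]*c+y,P[:,2]]
    uv=(proj(s,W)-off+.5)*SS-.5
    im=np.zeros((sz*SS,sz*SS),np.uint8); cv2.fillConvexPoly(im,cv2.convexHull(np.round(uv).astype(np.int32)),1); return im
def fit(snaps,kind,P,xy,yaws=(0,),sz=120):
    tg=[]
    for n,s in snaps.items():
        uv=proj(s,[xy[0],xy[1],P[:,2].mean()])[0]; m=comp(hsvmask(s,kind),uv)
        off=np.round(uv).astype(int)-sz//2
        A=np.float32([[1,0,-off[0]],[0,1,-off[1]]]); c=cv2.warpAffine(m,A,(sz,sz))
        tg.append((n,s,off,cv2.resize(c,None,fx=SS,fy=SS,interpolation=cv2.INTER_NEAREST)))
    def iou(p,which=None):
        tot=[]
        for n,s,off,c in tg:
            if which and n!=which: continue
            r=render(s,P,p[0],p[1],p[2]/20,off,sz); tot.append((r&c).sum()/max(1,(r|c).sum()))
        return tot
    out=None
    for which in(None,"top","scene"):
        best=None
        for y in yaws:
            st=np.array([xy[0],xy[1],y*20])
            sim=np.array([st]+[st+d for d in([.01,0,0],[0,.01,0],[0,0,4.])])
            r=minimize(lambda p:-np.mean(iou(p,which)),st,method="Nelder-Mead",options=dict(initial_simplex=sim,xatol=1e-4,fatol=1e-5))
            if best is None or r.fun<best.fun: best=r
        print(kind,which,np.round(best.x[:2],4),"yaw",round(np.degrees(best.x[2]/20),1),"iou",np.round(iou(best.x,which),3))
        if which is None: out=best.x
    return out
E
python3 - <<'E'
from fit import *
S=snap(); t=S["top"]
Y=np.radians(np.arange(0,180,30))
B=box(.06,.036,.04)
for nm,k,P,uv,ys in [("steel","white",cyl(.027,.056),(238,198),(0,)),("crown","white",cyl(.02,.056),(289,200),(0,)),("orange","orange",cyl(.027,.056),(231,287),(0,)),("knob","green",cyl(.02,.034),(348,280),(0,)),
  ("red","red",B,(346,201),Y),("bare","white",B,(289,293),Y),("blue_t","blue",box(.172,.092,.01),(147,250),Y),("yel_t","yellow",box(.172,.092,.01),(436,252),Y),("bigred","red",B,(345,145),Y)]:
    print(nm);fit(S,k,P,ray(t,uv,P[:,2].mean()),ys)
E
```

```text
steel
white None [0.6306 0.112 ] yaw 0.4 iou [0.948 0.803]
white top [0.6309 0.1118] yaw 6.7 iou [0.949]
white scene [0.6291 0.1131] yaw 3.1 iou [0.804]
crown
white None [0.6278 0.007 ] yaw -2.5 iou [0.679 0.678]
white top [0.6292 0.0078] yaw -6.4 iou [0.68]
white scene [0.6281 0.0054] yaw 2.4 iou [0.679]
orange
orange None [0.4487 0.1177] yaw 0.7 iou [0.931 0.85 ]
orange top [0.4492 0.1176] yaw 4.8 iou [0.932]
orange scene [0.4483 0.1193] yaw -1.9 iou [0.851]
knob
green None [ 0.4657 -0.1181] yaw 13.9 iou [0.931 0.869]
green top [ 0.4666 -0.1184] yaw 8.7 iou [0.945]
green scene [ 0.4632 -0.1166] yaw 12.5 iou [0.926]
red
red None [ 0.6306 -0.1142] yaw 18.4 iou [0.947 0.904]
red top [ 0.6311 -0.1142] yaw 19.0 iou [0.953]
red scene [ 0.6287 -0.1141] yaw 195.2 iou [0.929]
bare
white None [0.4387 0.0025] yaw 138.2 iou [0.866 0.737]
white top [0.4375 0.0022] yaw 140.8 iou [0.868]
white scene [0.4401 0.004 ] yaw -44.2 iou [0.739]
blue_t
blue None [0.5187 0.3037] yaw -6.2 iou [0.948 0.901]
blue top [0.5194 0.3033] yaw 173.4 iou [0.949]
blue scene [0.5193 0.3051] yaw -5.7 iou [0.904]
yel_t
yellow None [ 0.5293 -0.2984] yaw 177.8 iou [0.943 0.841]
yellow top [ 0.5291 -0.2989] yaw 178.0 iou [0.945]
yellow scene [ 0.5297 -0.2988] yaw 175.3 iou [0.844]
bigred
red None [ 0.7501 -0.104 ] yaw 62.1 iou [0.549 0.563]
red top [ 0.7559 -0.11  ] yaw 45.4 iou [0.565]
red scene [ 0.7476 -0.1032] yaw 69.9 iou [0.575]
```

The fits agree between cameras to about 2 mm. The small red block matches 60x36x40 (IoU 0.95), while the large red one does not (0.55), so the choice is confirmed. Steel roller first.

```bash
cat > pp.py <<'E'
from rig import *
import numpy as np
def ori(y): return [180,0,y]
def best_yaw(p,y):
    c=[]
    for k in(0,180,-180):
        q=arm.solve_ik(p,ori(y+k))
        if q is not None: c.append((np.max(np.abs(np.array(q)-np.array(current_q()))),y+k,q))
    c.sort(key=lambda a:a[0]); return c[0][1]
H=.17
def pick(xy,yaw,z,effort):
    x,y=xy; yaw=best_yaw([x,y,H],yaw)
    arm.goto([x,y,H],ori(yaw))
    hit=arm.movel([x,y,z],v=.15,max_force=15)
    eoat.grasp(effort)
    print("pick yaw",yaw,"hit",hit,"open",round(float(current_opening()),4),"t",round(current_time(),2),np.round(current_ee_pos(),4))
    arm.movel([x,y,H],v=.2)
    print("lifted open",round(float(current_opening()),4),"F",np.round(current_wrist_force(),1))
    return yaw
def place(xy,yaw,z):
    x,y=xy; yaw=best_yaw([x,y,H],yaw)
    arm.goto([x,y,H],ori(yaw))
    h1=arm.movel([x,y,z+.012],v=.15)
    h=arm.movel([x,y,z+.001],v=.02,max_force=5)
    print("place yaw",yaw,"contact",h,"ee",np.round(current_ee_pos(),4),"open",round(float(current_opening()),4),"F",np.round(current_wrist_force(),1))
    eoat.ungrasp(); arm.sleep(.2)
    arm.movel([x,y,H],v=.2)
    print("t",round(current_time(),2))
E
python3 - <<'E'
from pp import *
print(current_eef_rot())
pick((.6306,.112),0,.010,60)
place((.479,.308),-6,.014)
E
```

```text
[1.79992425e+02 1.49578316e-03 2.60587457e+01]
pick yaw 180 hit False open 0.0531 t 5.27 [0.6313 0.1119 0.0111]
lifted open 0.0534 F [-0.2  0.4 -5.1]
place yaw 174 contact True ee [0.4788 0.3079 0.015 ] open 0.0529 F [ 0.  -0.5  5.8]
t 10.41
```

```bash
python3 - <<'E'
from pp import *
import cv2
pick((.4657,-.118),0,.004,40)
place((.5627,.299),-6,.008)
for n in("scene","top"):
    s=viewer.snapshot(n); cv2.imwrite(f"pics/b_{n}.png",s["pixels"][:,:,::-1])
E
```

```text
pick yaw 180 hit False open 0.0389 t 13.72 [ 0.4661 -0.1183  0.0046]
lifted open 0.0387 F [-0.1  0.  -1.3]
place yaw 174 contact True ee [0.5624 0.2989 0.0086] open 0.039 F [-0.7 -0.1  5.5]
t 19.69
```

View pics/b_top.png

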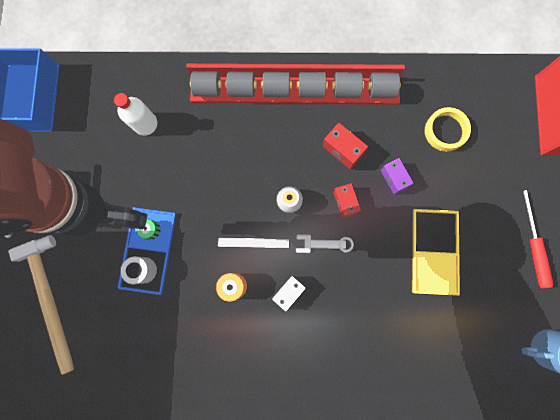

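View pics/b_scene.png

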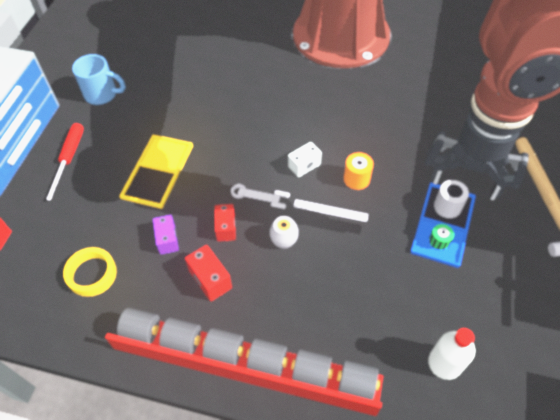

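Both views show the blue kit in place: the steel roller stands in the black cell (scene 452,198; top 138,270) and the knob in the bare cell (scene 442,236; top 148,229). Yellow kit next.

```bash
python3 - <<'E'
from pp import *
pick((.4487,.1178),0,.010,50)
place((.5693,-.300),-2,.014)
pick((.6306,-.1142),18.5,.006,50)
place((.485,-.297),88,.010)
arm.goto([.45,0,.3],ori(180))
import cv2
for n in("scene","top"):
    s=viewer.snapshot(n); cv2.imwrite(f"pics/d_{n}.png",s["pixels"][:,:,::-1])
print(current_time())
E
```

```text
pick yaw 180 hit False open 0.0532 t 22.27 [0.4494 0.1178 0.0108]
lifted open 0.0526 F [ 0.3 -0.5 -4.1]
place yaw 178 contact True ee [ 0.569  -0.2998  0.0149] open 0.053 F [-0.7  0.7  5.8]
t 28.04
pick yaw 198.5 hit False open 0.0356 t 30.6 [ 0.6309 -0.1143  0.0065]
lifted open 0.0353 F [ 0.3  0.1 -2.6]
place yaw 88 contact False ee [ 0.485  -0.297   0.0109] open 0.0352 F [ 0.3 -0.3 -3.4]
t 36.46
37.7917
```

View pics/d_top.png

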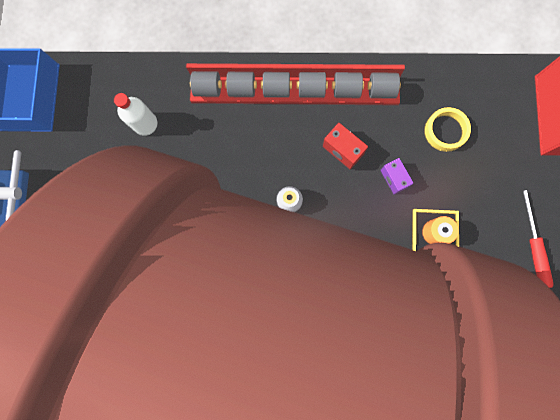

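View pics/d_scene.png

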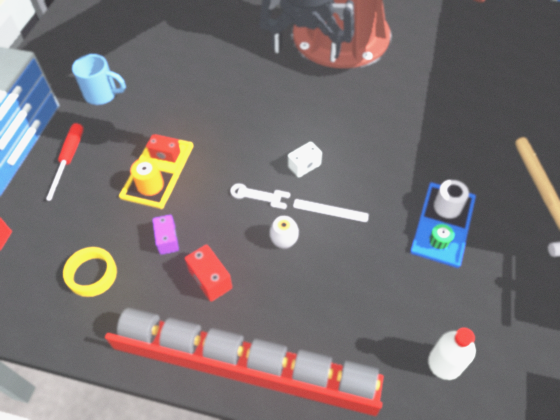

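The scene view shows the orange roller in yellow's black cell (148,180) and the red block in the bare cell (163,150). The arm hides the top view, so I'll clear it and measure.

```bash
python3 - <<'E'
from fit import *
from rig import *
arm.move_j([-76.415, 5.964, 5.575, 89.605, 0, 77.527])
S=snap()
for n,s in S.items(): cv2.imwrite(f"pics/e_{n}.png",s["pixels"][:,:,::-1])
Y=np.radians(np.arange(0,180,30))
def tray(p,c,yaw): 
    d=np.array(p)-c;a=np.radians(yaw);return np.round(1000*np.array([d[0]*np.cos(a)+d[1]*np.sin(a),-d[0]*np.sin(a)+d[1]*np.cos(a)]),1)
b=((.519,.3037),-6.2);y=((.5293,-.2986),177.9)
for nm,k,P,xy,ys,T in [("steel","white",cyl(.027,.056,.004),(.479,.308),(0,),b),("knob","green",cyl(.02,.034,.004),(.5627,.299),(0,),b),("orange","orange",cyl(.027,.056,.004),(.5693,-.3),(0,),y),("red","red",box(.06,.036,.04,.004),(.485,-.297),Y,y)]:
    print(nm);r=fit(S,k,P,xy,ys);print("in tray mm",tray(r[:2],*T))
print("bare");fit(S,"white",box(.06,.036,.04),(.4387,.0025),Y)
print("crown");fit(S,"white",cyl(.02,.056),(.628,.007),(0,))
t,s=S["top"]["pixels"],S["scene"]["pixels"]
f=lambda a:cv2.resize(a[:,:,::-1],(350,290),interpolation=cv2.INTER_CUBIC)
cv2.imwrite("pics/e_crop.png",np.vstack([np.hstack([f(t[200:300,90:210]),f(t[200:300,380:500])]),np.hstack([f(s[165:275,380:512]),f(s[120:220,95:215])])]))
print(current_time())
E
```

```text
steel
white None [0.4777 0.3081] yaw 9.0 iou [0.948 0.905]
white top [0.4777 0.3074] yaw 8.2 iou [0.953]
white scene [0.4763 0.3087] yaw 16.4 iou [0.909]
in tray mm [-41.6  -0. ]
knob
green None [0.5627 0.299 ] yaw 12.7 iou [0.909 0.864]
green top [0.5628 0.2981] yaw 11.9 iou [0.914]
green scene [0.5608 0.2999] yaw 8.3 iou [0.874]
in tray mm [43.9  0.1]
orange
orange None [ 0.574  -0.2994] yaw 1.3 iou [0.284 0.271]
orange top [ 0.5651 -0.3011] yaw 15.1 iou [0.285]
orange scene [ 0.593  -0.2956] yaw -7.0 iou [0.276]
in tray mm [-44.7  -0.8]
red
red None [ 0.4841 -0.2983] yaw 87.9 iou [0.881 0.822]
red top [ 0.4857 -0.2972] yaw 89.7 iou [0.896]
red scene [ 0.4796 -0.3002] yaw 86.8 iou [0.893]
in tray mm [45.2  1.4]
bare
white None [0.438  0.0027] yaw 141.7 iou [0.868 0.094]
white top [0.4382 0.0022] yaw 140.3 iou [0.87]
white scene [0.5387 0.0499] yaw 127.4 iou [0.103]
crown
white None [0.6297 0.0044] yaw -3.4 iou [0.679 0.087]
white top [0.6297 0.0044] yaw -3.4 iou [0.679]
white scene [0.6305 0.0095] yaw 2.8 iou [0.088]
39.9583
```

View pics/e_crop.png

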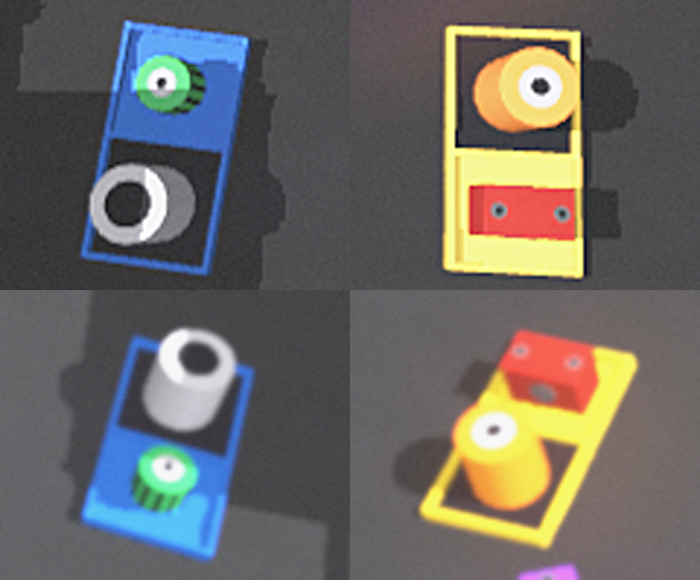

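```bash
python3 - <<'E'
import cv2,numpy as np
for n,R in(("scene",{"bare":(305,158),"crown":(284,232),"bigred":(208,272),"purple":(165,233),"orange_roller":(148,180)}),("top",{"bare":(289,293),"crown":(289,200)})):
    a=cv2.imread(f"pics/a_{n}.png");e=cv2.imread(f"pics/e_{n}.png")
    for k,(u,v) in R.items():
        w=25;A=cv2.Canny(a[v-w:v+w,u-w:u+w],60,150).astype(np.float32);E=cv2.Canny(e[v-w:v+w,u-w:u+w],60,150).astype(np.float32)
        A,E=[cv2.GaussianBlur(x,(5,5),1) for x in(A,E)]
        print(n,k,np.round(cv2.phaseCorrelate(A,E),2))if 0 else print(n,k,cv2.phaseCorrelate(A,E))
E
```

```text
scene bare ((0.015812718804134818, -0.09874189332674987), 1.0405629070281983)
scene crown ((0.08345296480908004, 0.1676198176125716), 0.9256180067062378)
scene bigred ((0.0011826697732573166, 0.08201588652849878), 0.9474154232025146)
scene purple ((-0.0036666661263247136, -0.018252410027546517), 0.9388342073440552)
scene orange_roller ((-0.5410287017433077, 0.47349430688142036), 0.3497820266723633)
top bare ((0.13008389686967092, -0.14427919332305095), 0.6883503391265869)
top crown ((-0.05691313508359741, 0.044416176174078004), 0.5373736865997314)
```

View pics/e_scene.png

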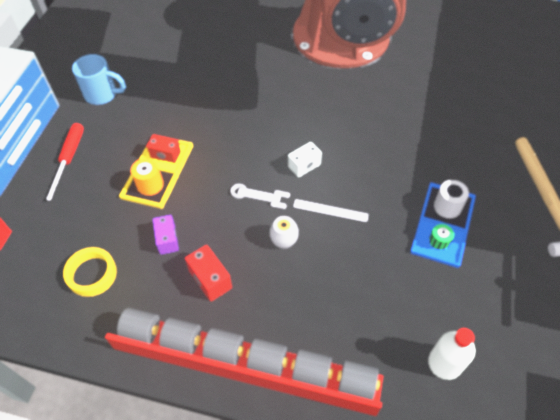

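The picture shows all four parts upright in their cells: steel roller (452,198), knob (442,236), orange roller (148,180) and red block (163,150). The barrel roller (284,232) and bare block (305,158) have shifted less than 0.2 px. Handing in.

```bash
python3 - <<'E'
from rig import *
job.job_done(); print(current_time())
E
```

```text
the job is handed in; nothing more can be done
the job is handed in; nothing more can be done
```

I made up both kits and handed the job in; the clock read 39.96 s at my last check. The order was steel roller, then green knob (blue tray), then orange roller, then the smaller red block (yellow tray). I left the larger red block and the purple one alone.

**Placing:** In tray coordinates the steel roller measured at (-41.6, 0) mm, the knob at (43.9, 0) and the red block at (45, 1), all near their cell centres. The final pictures show all four parts upright in the right cells, let go, with the arm clear.

**Left in place:** The barrel roller and the bare block shifted less than 0.2 px from the first pictures, so they have not moved.

**Checks that failed or disagreed:**
- **Orange roller:** the silhouette fit failed because its colour merged with the yellow tray. I judged its placing by eye, plus the floor contact felt when I set it down.
- **Barrel roller and bare block:** the silhouette fits in the scene view also failed at the end, so I compared the edges with the first pictures instead.
- **Red block:** no floor contact was felt before I let go, so it may have dropped a fraction of a millimetre. It sits flat in the pictures. Its position differed by about 6 mm between the two cameras, still inside the cell.

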